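# Scrape the board clear and slide the scrap hatch shut

## Robot

A 7-joint arm with a two-finger parallel gripper is mounted at the origin on a cart in front of the work surface, level with it; the furniture and walls round the work are solid. World frame = base frame: x ahead of the robot, y to its left, z up, the work surface at z = 0. Lengths are in m, angles in rad, forces in N, time in s.
With the tool pointing down it reaches from about 0.4 to 0.9 m from the base axis. Payload 5.5 kg.
Tool frame: the origin (TCP) lies midway between the tips of the shut fingers; the grasp point (between the pads) lies 19 mm behind it; y points along the fingers, z is the direction in which the jaws open and shut, and the axes are right-handed (so a half turn about y gives the same grasp; the last joint's range is limited). The gripper opens to 92 mm and grips with 3 to 60 N. Pads are 19 mm wide; open, the fingers measure 130 mm over their backs; the gripper's body (75 mm by 190 mm) begins 47 mm behind the grasp point.
Start: joints at [1.526, 0.501, -0.427, 1.55, 0.221, 1.138, -0.21], TCP at [0.197, -0.619, 0.191] pointing down, gripper open.
Joint ranges: [-2.88, 2.88], [-0.31, 2.03], [-1.54, 1.56], [0.2, 2.42], [-1.41, 4.55], [0.19, 2.02], [-2.57, 2.57]. Speed limits (rad/s): [2.57, 2.57, 3.14, 3.14, 3.14, 3.14, 3.14].

## Interface

Orientations are given as a unit quaternion [w, x, y, z].
In Python, from rig import ctrl gives the robot as it stands.
- The arm moves only by the shell command python3 -m jog 'ROWS' [FORCE]. ROWS is a JSON object of lists of equal length, an entry for each row: "delta_pos": the shift along the world's x, y, z in m, a list of three; "turn": the turn, a rotation vector about the world's x, y, z in degrees, a list of three; "grip": the opening in per cent of the stroke, from 0 (shut) to 100 (fully open). A call has 1 to 10 rows; each row is the pose to reach, as a shift and turn from the pose measured when the call began; what a row does not reach only later rows make up. A row lasts 1/8 s, in which the tool goes at most 62.5 mm and 10.7 degrees, less where a joint would pass 70% of its speed; a pose out of reach is approached as far as the arm can. A call with a gripper value outside its range is refused whole. The fingers move at their own pace and stop on an object; FORCE is the grip in N (left out, the last holds). Time passes only in rows, so rows that repeat a pose let the fingers close. It gives the time, the measured TCP pose, the force and the opening at its end, in the units of the state.
- ctrl.sense(): the state, without advancing time (a new reading comes with each control period).
- ctrl.camera(name): name is "scene" or "top"; returns the picture (400x640x3 uint8, red, green, blue); there is no depth.
- ctrl.camera_params(name): a dict with "fovy" (degrees; the focal length in pixels is half the picture's height over the tangent of half this angle, whatever the lens; pixels are square), "cx", "cy" (the principal point, pixels), "rvec" (rotation vector, rad) and "tvec" (3), from world to camera coordinates, as OpenCV has them. Camera axes: x right, y down, z forward; pixel columns grow to the right and rows downward; lengths in m; the calibration is good to about 2 mm. A picture is of the moment at which its call begins. camera_params takes no time and is no camera call.
- ctrl.sign_off(): hands the job in, once; it reports no verdict.
The state is a dict: "t": time; "qpos": joint angles; "qd": joint speeds; "effort": joint torques, N m; "tcp_pos": TCP position; "orientation": TCP orientation; "force": force on the tool from outside, world axes, zero at the start; "ft_torque": the same for the moment, N m; "width": finger opening in m.
Only numpy, scipy, OpenCV 4.12 (cv2) and the standard library are available. Lean on these libraries where they do the work, as an engineer would, in place of code of your own. Each camera call takes 0.05 s, during which the arm holds its last target.

## Task

Use the scraper block to scrape all four crispbread chips off the board into the open scrap hatch, keeping your fingers off the chips, then push the sliding hatch gently along its track until it is fully shut against the board. Finish with the scraper standing upright on the worktop in front of the case, on the robot's side, and leave the other things where they are.

Things in the scene. Friction and masses are not known exactly. Their poses are not given: they have to be found in the camera images.
- case: Fixed low wooden scrap case, 154 (x) x 400 (y) x 90 mm high; origin: centre of its underside. Seen along its y, the top has a white board (y 0.040 to 0.188), an opening into the hollow case (y -0.075 to 0.040) and a shelf where the open hatch parks (y down to -0.188). Board and hatch tops: z 0.080. A rim 10 to 12 mm wide, to z 0.090, runs round the outside; 134 mm (x) free between its long sides.
- board_edge (a point): Middle of the board's edge at the opening, at board level (case frame 0, 0.040, 0.080); axes as the case. No rim here: chips pushed over this edge fall into the case. The shut hatch butts against it.
- hatch (a joint): How far the sliding hatch is open, m: 0 = shut against the board's edge, 0.110 = fully open. It shuts towards the case's +y, is captive in its track, moves at about 2.5 to 4 N and stays where left. It is a flat wooden panel 131 (x) x 118 (y) mm; its leading edge is at case y = 0.040 minus this value.
- hatch_pull (a point): Top centre of the hatch's pull, which moves with the hatch: an upright wooden bar 90 mm long (case x), 14 mm thick (case y), standing 25 mm above the panel, its middle 17 mm behind the leading edge. Behind it (case -y) 94 mm of flat panel is free. Axes as the case.
- scraper: Loose scraper block, 0.18 kg, standing on the worktop. Lower part: a straight grey bar 116 mm long (its y) and 26 mm thick (its x), 20 mm high, whose long faces scrape; on it an upright wooden grip 80 mm long (y), 22 mm thick (x), up to 85 mm above the underside. Symmetric under a half turn. Origin: centre of the underside, z up.
- chip1: Loose rigid brown chip of crispbread on the board, about 24 x 18 mm and 8 mm thick, 12 g. Origin: about the centre of its underside.
- chip2: Loose rigid brown chip of crispbread on the board, about 24 x 18 mm and 8 mm thick, 12 g. Origin: about the centre of its underside.
- chip3: Loose rigid brown chip of crispbread on the board, about 24 x 18 mm and 8 mm thick, 12 g. Origin: about the centre of its underside.
- chip4: Loose rigid brown chip of crispbread on the board, about 24 x 18 mm and 8 mm thick, 12 g. Origin: about the centre of its underside.
- timer: Bystander, loose: wind-up kitchen timer, 60 mm across, 41 high, near the front edge on the left. Origin: centre of its underside.
- squeezer: Bystander, loose: citrus squeezer cone, 66 mm across, 45 high, near the front edge on the right. Origin: centre of its underside.

How it is judged:
By the outcome, as a careful person would: the job done as asked, in the order asked, and still so for the second after the job is handed in, with the robot touching nothing.
It also fails if it takes over 66 s, if anything falls off the work surface, if the arm or the gripper's body presses on something with over 40 N, if the wrist force passes 120 N, or if a joint passes its speed limit or range.

## Working session

There is one attempt and no reset: what is moved stays moved. The work goes in short steps, Python scripts to look and compute and a shell command to move; the robot and the scene stay as the last step left them, time stands still between calls to the robot, and variables do not carry over. Pictures are saved under pics/ and viewed, and the job is handed in when it is done.

```bash
ls; mkdir -p pics; python3 - <<'E'
from rig import ctrl
import cv2
s=ctrl.sense()
for k in s: print(k,s[k])
for n in("scene","top"):
    im=ctrl.camera(n); cv2.imwrite(f"pics/{n}0.png",im[:,:,::-1]); print(n,ctrl.camera_params(n))
E
```

```text
pics
t 0.0
qpos [ 1.52617543  0.50184627 -0.42675104  1.55144103  0.22079066  1.13833063
 -0.21029801]
qd [-6.62422816e-04 -6.22740065e-05  1.34301217e-03  2.65430447e-04
 -7.39078117e-04  1.75511416e-03 -1.26734439e-03]
effort [ 1.11603884e-03 -5.66587901e+01 -5.81572607e+00 -2.79114068e+01
 -6.87510869e-02  3.08174605e-02  1.18904377e-04]
tcp_pos [ 0.19663871 -0.61872494  0.19017961]
orientation [ 0.10831794 -0.10849699  0.69943923 -0.69805472]
force [ 0.08567524  0.42728517 -0.01304031]
ft_torque [ 0.02331433  0.01820811 -0.03789312]
width 0.09190549246238938
scene {'fovy': 49.81763277468792, 'cx': 310.8912311731789, 'cy': 202.69705714611635, 'rvec': array([ 0.84226167, -2.59454285,  1.02598638]), 'tvec': array([0.42529211, 0.30248383, 0.70290435])}
top {'fovy': 55.75743406544879, 'cx': 320.16441030729914, 'cy': 199.87310973091957, 'rvec': array([ 2.10614587, -2.15524969,  0.12758647]), 'tvec': array([0.03020191, 0.53325953, 0.86334949])}
```

View pics/scene0.png

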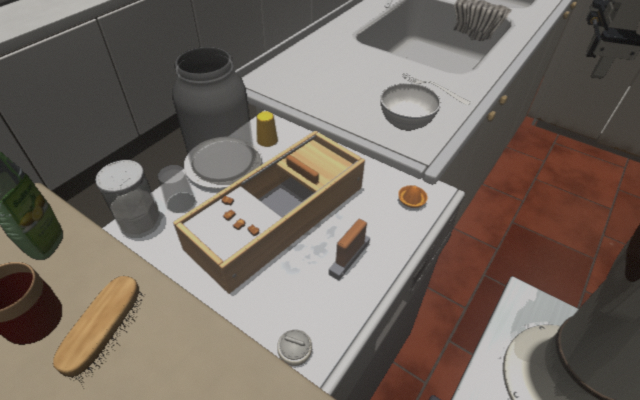

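View pics/top0.png

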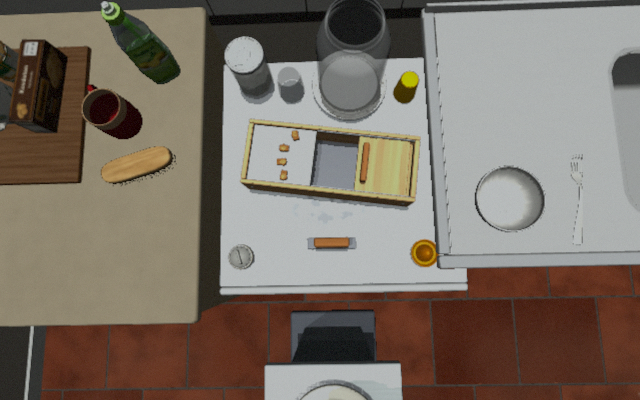

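The top view shows the case (245–420, 120–205), with the board on the left (world +y), the opening at 315–357 and the hatch on the right. Four chips lie at x≈284–295. The scraper is at (332,243), the timer at (240,257) and the squeezer at (424,253). Next I'll measure all of these.

```bash
cat > h.py <<'E'
import numpy as np, cv2
from rig import ctrl
def cam(n):
    p=ctrl.camera_params(n); f=200/np.tan(np.radians(p['fovy'])/2)
    R=cv2.Rodrigues(np.array(p['rvec']))[0]; return f,p['cx'],p['cy'],R,np.array(p['tvec'])
def px2w(n,uv,z):
    f,cx,cy,R,t=cam(n); uv=np.atleast_2d(uv).astype(float)
    d=np.c_[(uv[:,0]-cx)/f,(uv[:,1]-cy)/f,np.ones(len(uv))]@R; c=-R.T@t
    return c+d*((z-c[2])/d[:,2])[:,None]
def w2px(n,P):
    f,cx,cy,R,t=cam(n); q=np.atleast_2d(P)@R.T+t
    return np.c_[f*q[:,0]/q[:,2]+cx,f*q[:,1]/q[:,2]+cy]
E
python3 - <<'E'
from h import *
im=cv2.imread('pics/top0.png')
c=im[105:275,215:445]; cv2.imwrite('pics/topc.png',cv2.resize(c,None,fx=3.4,fy=3.4,interpolation=cv2.INTER_CUBIC))
im2=cv2.imread('pics/scene0.png')
c=im2[120:360,170:450]; cv2.imwrite('pics/scc.png',cv2.resize(c,None,fx=2.5,fy=2.5,interpolation=cv2.INTER_CUBIC))
hsv=cv2.cvtColor(im,cv2.COLOR_BGR2HSV)
for p in [(284,148),(332,242),(365,163),(390,165),(265,140)]: print(p,hsv[p[1],p[0]])
f,cx,cy,R,t=cam('top'); print('cam at',-R.T@t)
E
```

```text
(284, 148) [ 23 136 175]
(332, 242) [ 13 167 162]
(365, 163) [ 14 167 173]
(390, 165) [ 29  88 183]
(265, 140) [ 90   4 187]
cam at [ 0.39989716 -0.00661293  0.93310704]
```

View pics/topc.png

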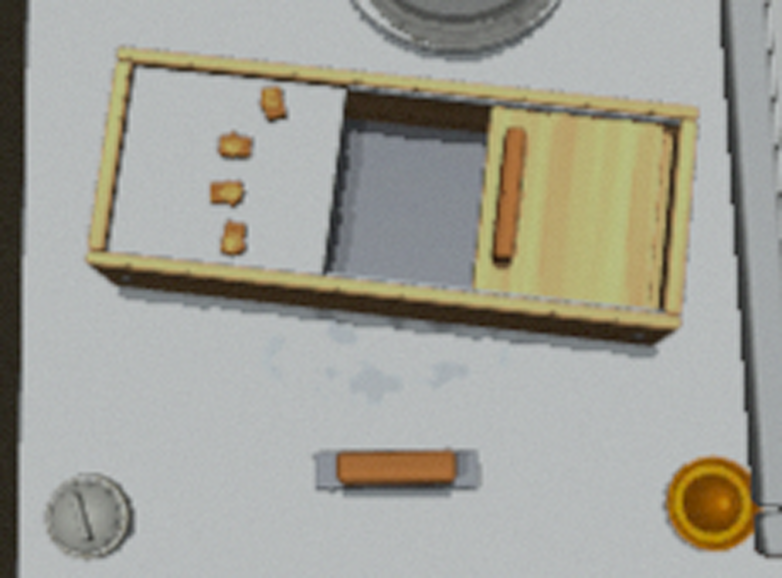

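View pics/scc.png

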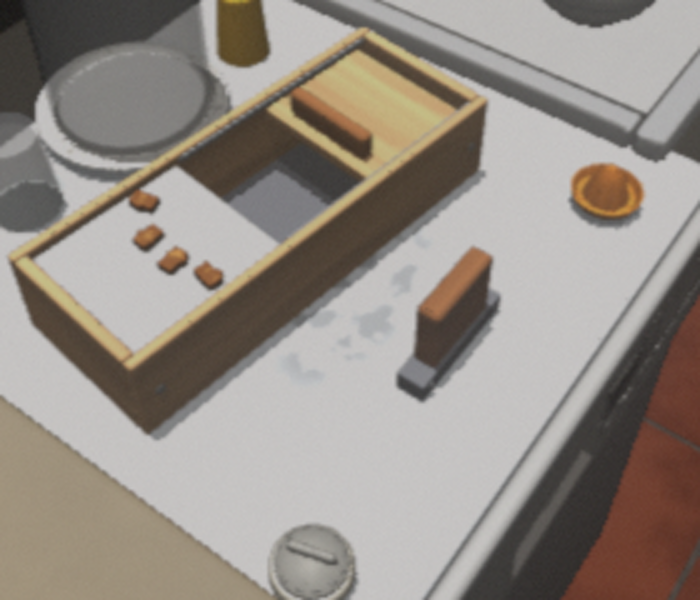

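```bash
python3 - <<'E'
from h import *
f3=lambda uv:(np.array(uv,float)+.5)/3.4-.5+[215,105]
C=px2w('top',f3([(118,47),(698,107),(680,324),(87,259)]),.09)
print(C.round(4)); 
print('len',np.linalg.norm(C[0]-C[1]),np.linalg.norm(C[3]-C[2]),'w',np.linalg.norm(C[0]-C[3]),np.linalg.norm(C[1]-C[2]))
c=C.mean(0); yv=(C[0]-C[1])+(C[3]-C[2]); yaw=np.arctan2(-yv[0],yv[1]); print('centre',c,'yaw',np.degrees(yaw))
xv=(C[0]-C[3])+(C[1]-C[2]); print('yaw from x',np.degrees(np.arctan2(xv[1],xv[0])))
ex=np.array([np.cos(yaw),np.sin(yaw)]);ey=np.array([-ex[1],ex[0]])
def cf(P): d=P[:,:2]-c[:2]; return np.c_[d@ex,d@ey].round(4)
print('board edge',cf(px2w('top',f3([(347,90),(325,272)]),.08)))
print('hatch edge',cf(px2w('top',f3([(491,107),(476,288)]),.08)))
print('pull top',cf(px2w('top',f3([(508,128),(525,128),(512,265),(495,263)]),.105)))
im=cv2.imread('pics/top0.png'); hsv=cv2.cvtColor(im,cv2.COLOR_BGR2HSV)
m=cv2.inRange(hsv,(5,120,60),(24,255,255)); 
n,l,st,ce=cv2.connectedComponentsWithStats(m)
for i in range(1,n):
    u,v=ce[i]
    if 235<u<430 and 115<v<275 and st[i][4]>15:
        z=.085 if v>220 else .086
        P=px2w('top',ce[i],z); print(ce[i].round(1),st[i],P.round(4),cf(P), cv2.minAreaRect(np.argwhere(l==i)[:,::-1].astype(np.float32))[2])
        q=np.argwhere(l==i)[:,::-1]; 
        W=cf(px2w('top',q,.088)); print('   ext',W.min(0),W.max(0))
# scraper base corners z~.02
S=px2w('top',f3([(317,450),(482,450),(480,489),(316,489)]),.02); print('bar',S.round(4),S.mean(0))
G=px2w('top',f3([(338,451),(456,450),(456,484),(338,486)]),.085); print('grip',G.round(4),G.mean(0))
# check in scene
print(w2px('scene',[[*G.mean(0)[:2],.085]]), w2px('scene',np.c_[C[:,:2],np.full(4,.09)]))
E
```

```text
[[ 0.7235  0.1786  0.09  ]
 [ 0.6684 -0.2155  0.09  ]
 [ 0.5208 -0.195   0.09  ]
 [ 0.575   0.1985  0.09  ]]
len 0.39795386382523196 0.39722295026084037 w 0.14978625794471434 0.14903229842517038
centre [ 0.62192627 -0.00835747  0.09      ] yaw -7.897642719484314
yaw from x -7.788241647017219
board edge [[ 0.0645  0.0391]
 [-0.0641  0.0388]]
hatch edge [[ 0.0629 -0.0607]
 [-0.0637 -0.0635]]
pull top [[ 0.0415 -0.0724]
 [ 0.0427 -0.0836]
 [-0.0505 -0.0843]
 [-0.0504 -0.0731]]
[294.8 134.9] [292 131   7   9  48] [[0.6815 0.0726 0.086 ]] [[0.0479 0.0884]] 80.53767395019531
   ext [0.0373 0.0797] [0.0569 0.0955]
[364.5 161.3] [360 142  10  39 254] [[ 0.6138 -0.0868  0.086 ]] [[ 0.0027 -0.0788]] 6.709836483001709
   ext [-0.0421 -0.0869] [ 0.0482 -0.0707]
[283.6 147.5] [280 144   9   7  47] [[0.6519 0.0991 0.086 ]] [[0.0149 0.1106]] 90.0
   ext [0.0076 0.1001] [0.0226 0.1192]
[281.  161.4] [277 159   9   7  50] [[0.6191 0.1052 0.086 ]] [[-0.0184  0.1121]] 90.0
   ext [-0.0269  0.1021] [-0.0123  0.1217]
[283.4 174.8] [280 171   7   9  46] [[0.5872 0.0999 0.086 ]] [[-0.0493  0.1025]] 90.0
   ext [-0.0597  0.0952] [-0.0401  0.1092]
[331. 242.] [314 238  35  10 310] [[ 0.4314 -0.0054  0.085 ]] [[-0.1891 -0.0233]] 90.0
   ext [-0.2037 -0.0613] [-0.1762  0.015 ]
[424.1 252.8] [411 240  28  27 572] [[ 0.4032 -0.21    0.085 ]] [[-0.1889 -0.2298]] 0.0
   ext [-0.218  -0.2593] [-0.16   -0.2002]
bar [[ 0.4471  0.0499  0.02  ]
 [ 0.4445 -0.0667  0.02  ]
 [ 0.4172 -0.0644  0.02  ]
 [ 0.4197  0.0511  0.02  ]] [ 0.4321433  -0.00750697  0.02      ]
grip [[ 0.4428  0.0321  0.085 ]
 [ 0.4417 -0.0454  0.085 ]
 [ 0.4196 -0.0447  0.085 ]
 [ 0.4199  0.0325  0.085 ]] [ 0.43100595 -0.00637824  0.085     ]
[[353.15190001 232.11672412]] [[173.1087109  221.53885182]
 [315.46435725 130.06049239]
 [364.27803778 158.72008152]
 [221.88369092 266.13211635]]
```

```bash
cat >> h.py <<'E'
from scipy.spatial.transform import Rotation as Ro
def st():
    s=ctrl.sense(); q=s['orientation']; M=Ro.from_quat([q[1],q[2],q[3],q[0]]).as_matrix()
    print('t',round(s['t'],2),'tcp',np.round(s['tcp_pos'],4),'y',M[:,1].round(3),'z',M[:,2].round(3),'jawyaw',round(np.degrees(np.arctan2(M[1,2],M[0,2])),2),'F',np.round(s['force'],1),'w',round(s['width'],4),'q',np.round(s['qpos'],2))
    return s,M
E
python3 -c "
from h import *
st()"
```

```text
t 0.1 tcp [ 0.1967 -0.6188  0.1903] y [-0.     0.002 -1.   ] z [ 0.303 -0.953 -0.002] jawyaw -72.36 F [ 0.9 -0.2  0.5] w 0.092 q [ 1.53  0.5  -0.43  1.55  0.22  1.14 -0.21]
```

```bash
python3 -m jog '{"delta_pos":[[0.015,0.02,0.01],[0.04,0.05,0.02],[0.07,0.085,0.02],[0.1,0.12,0.02],[0.13,0.16,0.02],[0.16,0.2,0.02],[0.19,0.24,0.02],[0.22,0.28,0.02],[0.24,0.31,0.02],[0.25,0.32,0.02]],"turn":[[0,0,3],[0,0,7],[0,0,12],[0,0,17],[0,0,22],[0,0,27],[0,0,32],[0,0,36],[0,0,38],[0,0,38]],"grip":[100,100,100,100,100,100,100,100,100,100]}' 30
python3 -c "
from h import *
st()"
```

```text
t: 1.35
tcp_pos: [0.4482, -0.295, 0.211]
orientation: [0.332, -0.332, 0.625, -0.624]
force: [0.1, 0.1, 0.2]
width: 0.0918
t 1.35 tcp [ 0.4482 -0.295   0.211 ] y [-0.001  0.001 -1.   ] z [ 0.829 -0.559 -0.001] jawyaw -33.99 F [0.1 0.1 0.2] w 0.0918 q [ 1.14  0.33 -0.73  1.81  0.24  1.1  -0.27]
```

```bash
python3 -m jog '{"delta_pos":[[0,0.02,0],[0,0.05,-0.01],[-0.005,0.085,-0.02],[-0.01,0.12,-0.03],[-0.01,0.16,-0.04],[-0.015,0.2,-0.05],[-0.015,0.24,-0.06],[-0.017,0.27,-0.06],[-0.017,0.288,-0.06],[-0.017,0.288,-0.06]],"turn":[[0,0,3],[0,0,7],[0,0,11],[0,0,15],[0,0,19],[0,0,23],[0,0,27],[0,0,31],[0,0,33],[0,0,33]],"grip":[100,100,100,100,100,100,100,100,100,100]}' 30
python3 - <<'E'
from h import *
st()
cv2.imwrite('pics/s1.png',ctrl.camera('scene')[:,:,::-1])
E
```

```text
t: 2.6
tcp_pos: [0.4311, -0.0066, 0.1511]
orientation: [0.496, -0.496, 0.504, -0.504]
force: [0.4, -2.1, 0.7]
width: 0.0918
t 2.6 tcp [ 0.4311 -0.0066  0.1511] y [-0.001 -0.    -1.   ] z [ 1.    -0.016 -0.001] jawyaw -0.9 F [ 0.4 -2.1  0.7] w 0.0918 q [ 0.84  0.25 -0.99  2.1   0.26  0.92 -0.3 ]
```

View pics/s1.png

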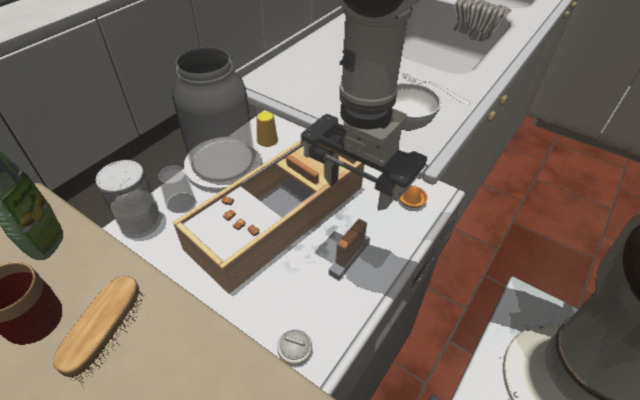

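```bash
python3 - <<'E'
from h import *
print(w2px('scene',[[.431,-.007,.151],[.431+.046,-.007,.151],[.431-.046,-.007,.151],[.431,-.007,.22]]))
im=cv2.imread('pics/s1.png')[100:260,270:450]; cv2.imwrite('pics/s1c.png',cv2.resize(im,None,fx=3.5,fy=3.5,interpolation=cv2.INTER_CUBIC))
E
```

```text
[[355.99697156 208.48233425]
 [334.59210787 197.57054196]
 [378.45415055 219.93057686]
 [359.16810074 180.63277422]]
```

View pics/s1c.png

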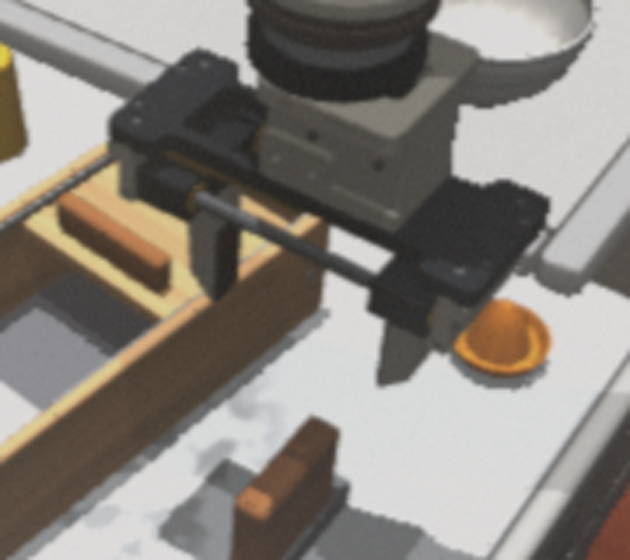

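```bash
python3 - <<'E'
from h import *
im=ctrl.camera('top')[:,:,::-1]; cv2.imwrite('pics/t1.png',im)
c=im[120:300,240:430]; cv2.imwrite('pics/t1c.png',cv2.resize(c,None,fx=3.4,fy=3.4,interpolation=cv2.INTER_CUBIC))
print(w2px('top',[[.431,-.007,.151],[.431+.046,-.007,.151],[.431-.046,-.007,.151],[.431,-.007,.18]]))
E
```

```text
[[331.65291    241.02426877]
 [331.09277231 218.75023984]
 [332.22295633 263.6923175 ]
 [331.64544604 240.43921838]]
```

View pics/t1c.png

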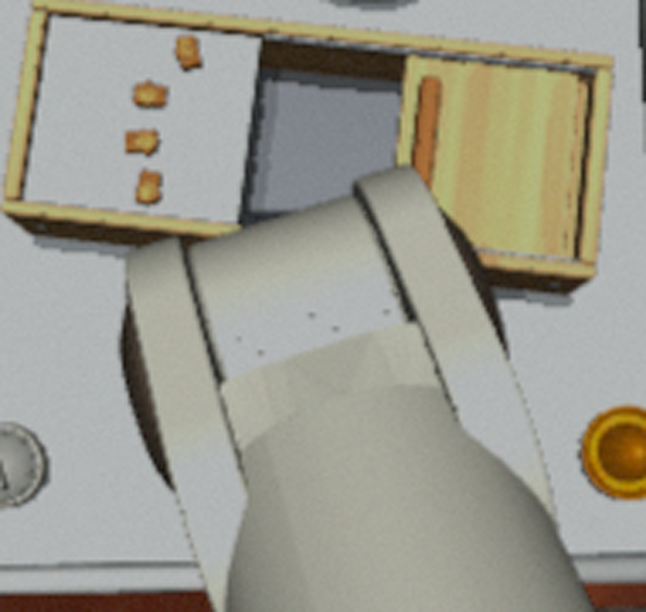

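```bash
python3 -m jog '{"delta_pos":[[0,0,-0.01],[0,0,-0.03],[0,0,-0.05],[0,0,-0.07],[0,0,-0.085],[0,0,-0.09],[0,0,-0.09]],"turn":[[0,0,0],[0,0,0],[0,0,0],[0,0,0],[0,0,0],[0,0,0],[0,0,0]],"grip":[100,100,100,100,100,100,100]}' 30
python3 - <<'E'
from h import *
s,M=st()
im=ctrl.camera('scene')[:,:,::-1]; c=im[120:280,270:450]; cv2.imwrite('pics/s2c.png',cv2.resize(c,None,fx=3.5,fy=3.5,interpolation=cv2.INTER_CUBIC))
p=s['tcp_pos'];print(w2px('scene',[p])-[270,120])
E
```

```text
t: 3.58
tcp_pos: [0.4312, -0.0083, 0.0608]
orientation: [0.495, -0.496, 0.505, -0.504]
force: [-0.1, 0.6, 0.1]
width: 0.0916
t 3.58 tcp [ 0.4312 -0.0083  0.0608] y [-0.002 -0.    -1.   ] z [ 1.    -0.019 -0.002] jawyaw -1.1 F [-0.1  0.6  0.1] w 0.0916 q [ 0.7   0.41 -0.86  2.17  0.47  0.75 -0.49]
[[ 82.67885948 119.33554697]]
```

View pics/s2c.png

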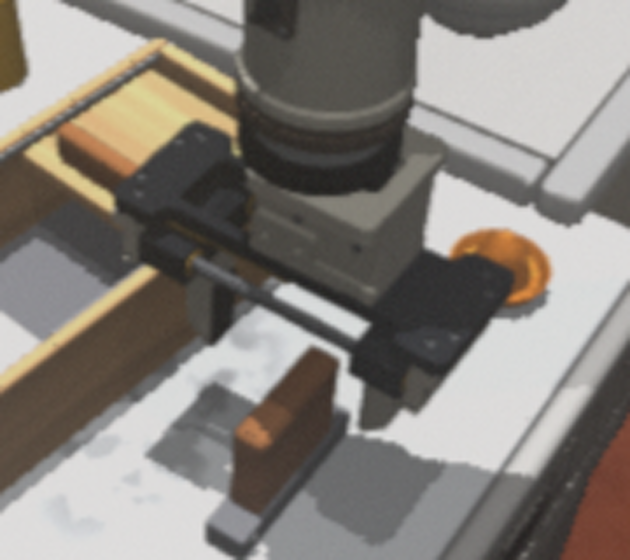

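```bash
python3 -m jog '{"delta_pos":[[0,0,0],[0,0,0],[0,0,0],[0,0,0],[0,0,0]],"turn":[[0,0,0],[0,0,0],[0,0,0],[0,0,0],[0,0,0]],"grip":[45,45,45,45,45]}' 10
python3 - <<'E'
from h import *
s,M=st()
im=ctrl.camera('scene')[:,:,::-1]; c=im[120:280,270:450]; cv2.imwrite('pics/s3c.png',cv2.resize(c,None,fx=3.5,fy=3.5,interpolation=cv2.INTER_CUBIC))
E
```

```text
t: 4.25
tcp_pos: [0.4316, -0.0083, 0.0612]
orientation: [0.495, -0.496, 0.505, -0.505]
force: [-0.1, -0.1, -0.1]
width: 0.0462
t 4.25 tcp [ 0.4316 -0.0083  0.0612] y [-0.001 -0.    -1.   ] z [ 1.    -0.019 -0.001] jawyaw -1.1 F [-0.1 -0.1 -0.1] w 0.0462 q [ 0.7   0.41 -0.86  2.17  0.47  0.75 -0.49]
```

View pics/s3c.png

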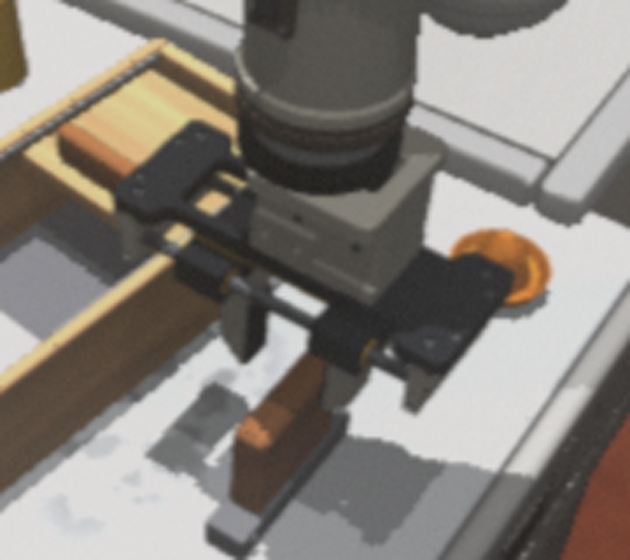

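```bash
python3 - <<'E'
from h import *
p=np.array([.1967,-.6188,.1903]); z=np.array([.303,-.953,0])
for dz in(0,.03,.066): print(w2px('scene',[p+[0,0,dz],p+z*.046+[0,0,dz],p-z*.046+[0,0,dz]]).round(0).tolist())
im=cv2.imread('pics/scene0.png')[0:110,540:640]; cv2.imwrite('pics/s0g.png',cv2.resize(im,None,fx=5,fy=5,interpolation=cv2.INTER_CUBIC))
E
```

```text
[[586.0, 82.0], [584.0, 72.0], [588.0, 92.0]]
[[592.0, 70.0], [590.0, 60.0], [595.0, 80.0]]
[[600.0, 55.0], [598.0, 45.0], [603.0, 65.0]]
```

View pics/s0g.png

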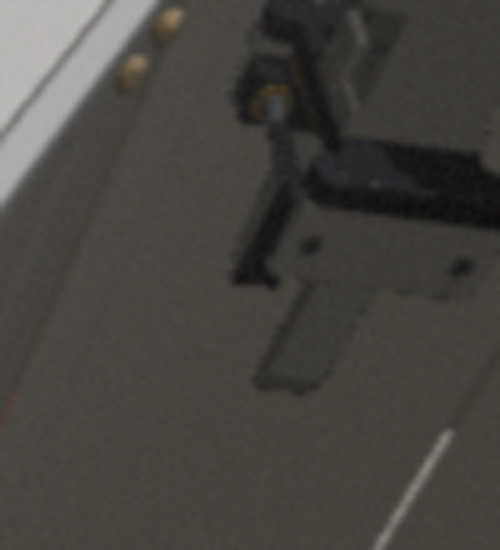

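```bash
python3 -m jog '{"delta_pos":[[0,0.001,-0.006],[0,0.001,-0.013],[0,0.001,-0.02],[0,0.001,-0.026],[0,0.001,-0.028]],"turn":[[0,0,0],[0,0,0],[0,0,0],[0,0,0],[0,0,0]],"grip":[45,45,45,45,45]}' 10
python3 - <<'E'
from h import *
s,M=st()
im=ctrl.camera('scene')[:,:,::-1]; c=im[120:280,270:450]; cv2.imwrite('pics/s4c.png',cv2.resize(c,None,fx=3.5,fy=3.5,interpolation=cv2.INTER_CUBIC))
E
```

```text
t: 4.92
tcp_pos: [0.4312, -0.0071, 0.0327]
orientation: [0.495, -0.496, 0.505, -0.504]
force: [-0.3, 0.3, 0.3]
width: 0.0414
t 4.92 tcp [ 0.4312 -0.0071  0.0327] y [-0.002 -0.    -1.   ] z [ 1.    -0.019 -0.002] jawyaw -1.08 F [-0.3  0.3  0.3] w 0.0414 q [ 0.65  0.47 -0.81  2.19  0.53  0.69 -0.55]
```

View pics/s4c.png

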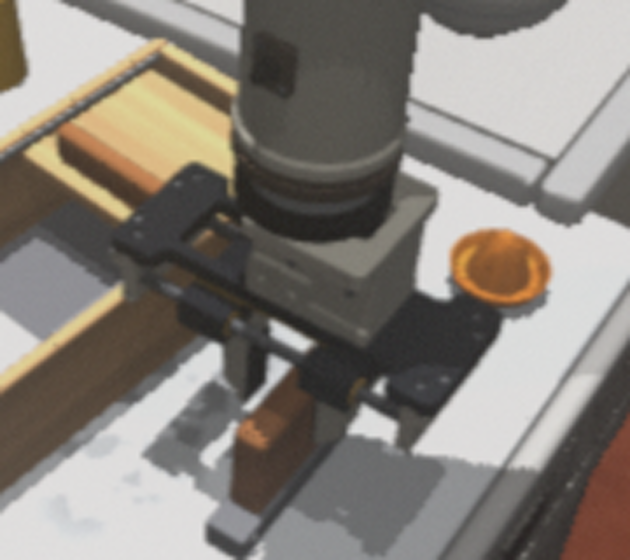

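```bash
python3 -m jog '{"delta_pos":[[0,0,0],[0,0,0],[0,0,0],[0,0,0],[0,0,0],[0,0,0]],"turn":[[0,0,0],[0,0,0],[0,0,0],[0,0,0],[0,0,0],[0,0,0]],"grip":[10,10,10,10,10,10]}' 35
python3 - <<'E'
from h import *
s,M=st()
im=ctrl.camera('scene')[:,:,::-1]; c=im[120:280,270:450]; cv2.imwrite('pics/s5c.png',cv2.resize(c,None,fx=3.5,fy=3.5,interpolation=cv2.INTER_CUBIC))
E
```

```text
t: 5.72
tcp_pos: [0.4314, -0.0072, 0.0328]
orientation: [0.495, -0.496, 0.505, -0.504]
force: [-0.0, 0.2, 3.2]
width: 0.0217
t 5.72 tcp [ 0.4314 -0.0072  0.0328] y [-0.002 -0.    -1.   ] z [ 1.    -0.019 -0.002] jawyaw -1.09 F [-0.   0.2  3.2] w 0.0217 q [ 0.65  0.47 -0.81  2.19  0.53  0.69 -0.55]
```

View pics/s5c.png

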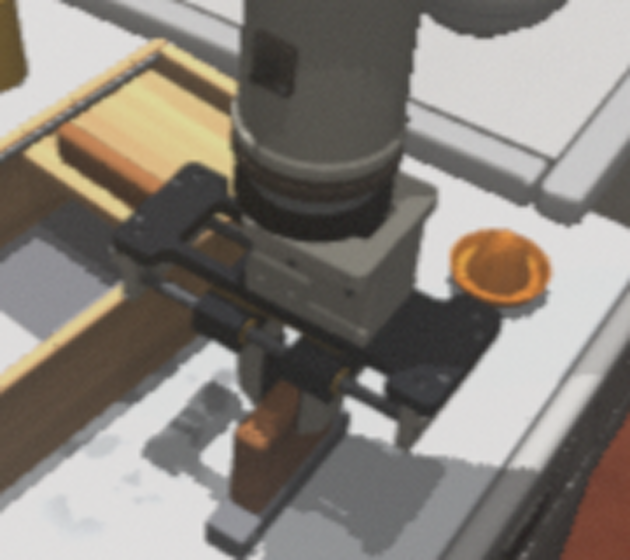

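```bash
python3 -m jog '{"delta_pos":[[0,0,0.005],[0,0,0.02],[0,0,0.04],[0,0,0.07],[0,0,0.1],[0,0,0.125],[0,0,0.13],[0,0,0.13]],"turn":[[0,0,0],[0,0,0],[0,0,0],[0,0,0],[0,0,0],[0,0,0],[0,0,0],[0,0,0]],"grip":[10,10,10,10,10,10,10,10]}' 35
python3 - <<'E'
from h import *
s,M=st()
im=ctrl.camera('scene')[:,:,::-1]; cv2.imwrite('pics/s6.png',im)
E
```

```text
t: 6.78
tcp_pos: [0.4312, -0.0075, 0.1628]
orientation: [0.494, -0.496, 0.505, -0.505]
force: [-0.0, -0.3, -2.6]
width: 0.0216
t 6.78 tcp [ 0.4312 -0.0075  0.1628] y [-0.001 -0.001 -1.   ] z [ 1.    -0.019 -0.001] jawyaw -1.12 F [-0.  -0.3 -2.6] w 0.0216 q [ 0.87  0.23 -1.01  2.09  0.24  0.95 -0.29]
```

View pics/s6.png

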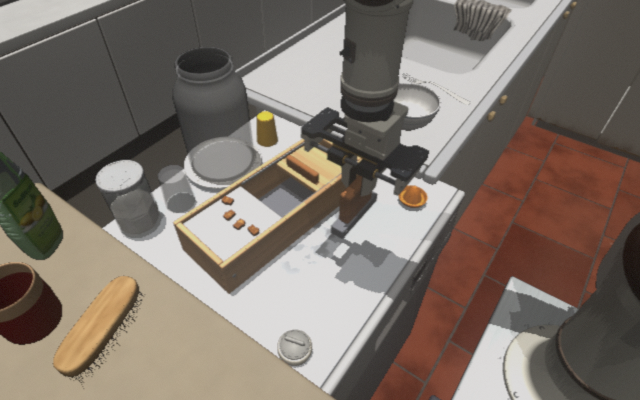

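```bash
python3 -m jog '{"delta_pos":[[0.01,0.01,0.005],[0.03,0.03,0.01],[0.06,0.05,0.01],[0.09,0.07,0.01],[0.12,0.09,0.01],[0.15,0.11,0.01],[0.18,0.13,0.01],[0.2,0.145,0.01],[0.212,0.1525,0.01],[0.212,0.1525,0.01]],"turn":[[0,0,5],[0,0,14],[0,0,24],[0,0,34],[0,0,44],[0,0,54],[0,0,64],[0,0,74],[0,0,81],[0,0,83.2]],"grip":[10,10,10,10,10,10,10,10,10,10]}' 35
python3 -m jog '{"delta_pos":[[0,0,0],[0,0,0]],"turn":[[0,0,0],[0,0,0]],"grip":[10,10]}' 35
python3 - <<'E'
from h import *
s,M=st()
for n in('scene','top'):
    im=ctrl.camera(n)[:,:,::-1]; cv2.imwrite(f'pics/{n}7.png',im)
E
```

```text
t: 8.07
tcp_pos: [0.642, 0.146, 0.1699]
orientation: [-0.705, 0.706, -0.049, 0.047]
force: [-1.0, -0.2, -3.3]
width: 0.0218
t: 8.32
tcp_pos: [0.6413, 0.1453, 0.1693]
orientation: [-0.704, 0.706, -0.05, 0.047]
force: [0.2, 0.0, -1.7]
width: 0.0216
t 8.32 tcp [0.6413 0.1453 0.1693] y [-0.004 -0.002 -1.   ] z [ 0.137  0.991 -0.003] jawyaw 82.12 F [ 0.2  0.  -1.7] w 0.0216 q [ 0.44  0.78 -1.12  1.53  0.72  1.3   0.65]
```

View pics/scene7.png

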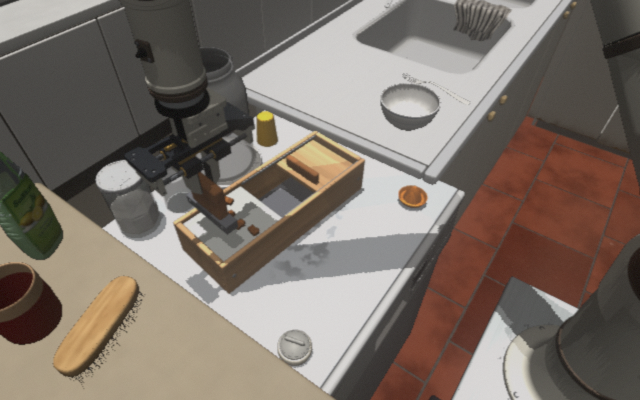

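View pics/top7.png

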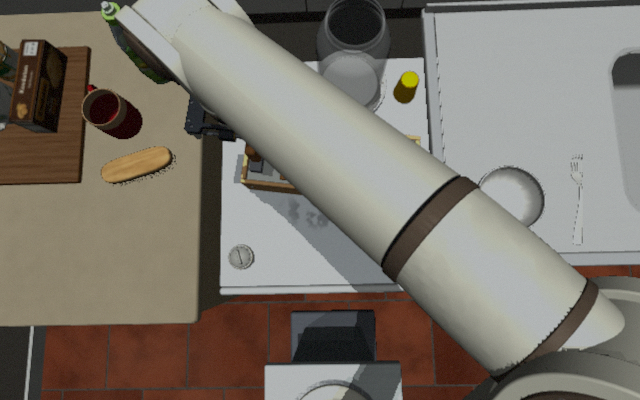

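```bash
cat >> h.py <<'E'
CC=np.array([.6219,-.0084]); YAW=np.radians(-7.85)
EX=np.array([np.cos(YAW),np.sin(YAW)]);EY=np.array([-EX[1],EX[0]])
def cf(P):
    d=np.atleast_2d(P)[:,:2]-CC; return np.c_[d@EX,d@EY]
def wf(x,y,z): return np.r_[CC+x*EX+y*EY,z]
def barpts(p,yaw,zo=.0328):
    # yaw: jaw yaw = scraper x axis; return 4 bottom + 4 top bar corners
    a=np.radians(yaw);sx=np.array([np.cos(a),np.sin(a)]);sy=np.array([-sx[1],sx[0]])
    return np.array([np.r_[p[:2]+i*.013*sx+j*.058*sy,p[2]-zo+k] for k in(0,.02) for i,j in((1,1),(1,-1),(-1,-1),(-1,1))])
def crop(im,name,x0,x1,y0,y1,k,pts=None):
    c=cv2.resize(im[y0:y1,x0:x1],None,fx=k,fy=k,interpolation=cv2.INTER_CUBIC)
    if pts is not None:
        for u,v in pts: cv2.circle(c,(int((u-x0+.5)*k),int((v-y0+.5)*k)),2,(0,255,0),-1)
    cv2.imwrite(name,c)
E
python3 - <<'E'
from h import *
s,M=st(); p=np.array(s['tcp_pos']); print('case frame',cf(p)*1000)
crop(cv2.imread('pics/scene7.png'),'pics/s7c.png',110,310,110,290,4,w2px('scene',barpts(p,82.1)))
E
```

```text
t 8.43 tcp [0.6417 0.1454 0.1699] y [-0.003 -0.002 -1.   ] z [ 0.137  0.991 -0.003] jawyaw 82.14 F [ 0.2  0.7 -1.5] w 0.0216 q [ 0.44  0.78 -1.12  1.53  0.72  1.3   0.65]
case frame [[ -1.34217235 155.03540322]]
```

View pics/s7c.png

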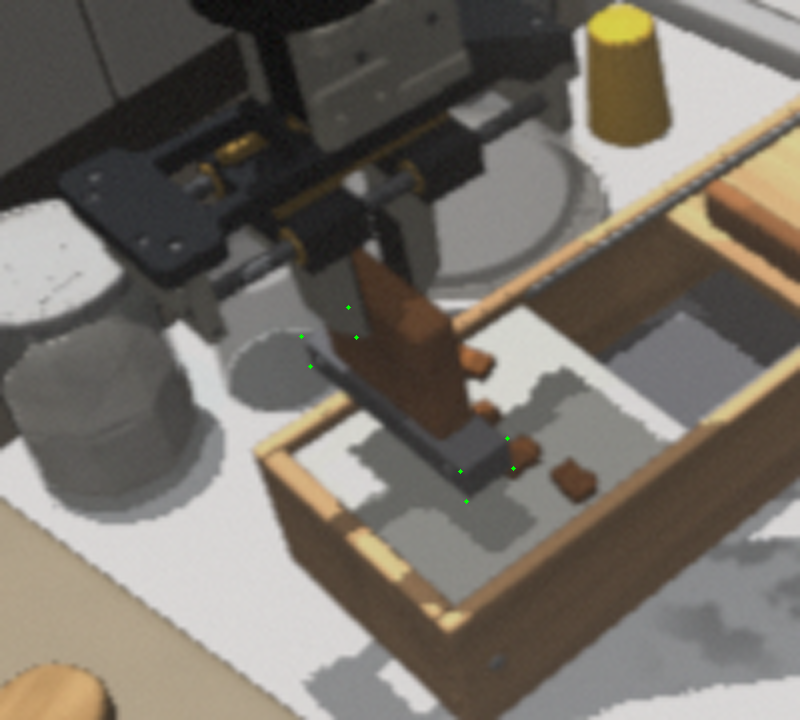

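```bash
python3 -m jog '{"delta_pos":[[0.001,0,-0.01],[0.001,0,-0.02],[0.001,0,-0.03],[0.001,0,-0.04],[0.001,0,-0.048],[0.001,0,-0.051],[0.001,0,-0.051]],"turn":[[0,0,0],[0,0,0],[0,0,0],[0,0,0],[0,0,0],[0,0,0],[0,0,0]],"grip":[10,10,10,10,10,10,10]}' 35
python3 - <<'E'
from h import *
s,M=st(); p=np.array(s['tcp_pos']); print('case frame',cf(p)*1000)
crop(ctrl.camera('scene')[:,:,::-1],'pics/s8c.png',150,290,150,290,5,w2px('scene',barpts(p,82.1)))
E
```

```text
t: 9.3
tcp_pos: [0.6427, 0.1455, 0.1188]
orientation: [-0.705, 0.706, -0.05, 0.047]
force: [-0.1, 0.4, -2.3]
width: 0.0218
t 9.3 tcp [0.6427 0.1455 0.1188] y [-0.003 -0.002 -1.   ] z [ 0.137  0.991 -0.003] jawyaw 82.14 F [-0.1  0.4 -2.3] w 0.0218 q [ 0.42  0.83 -1.08  1.57  0.77  1.22  0.62]
case frame [[ -0.41611753 155.24957457]]
```

View pics/s8c.png

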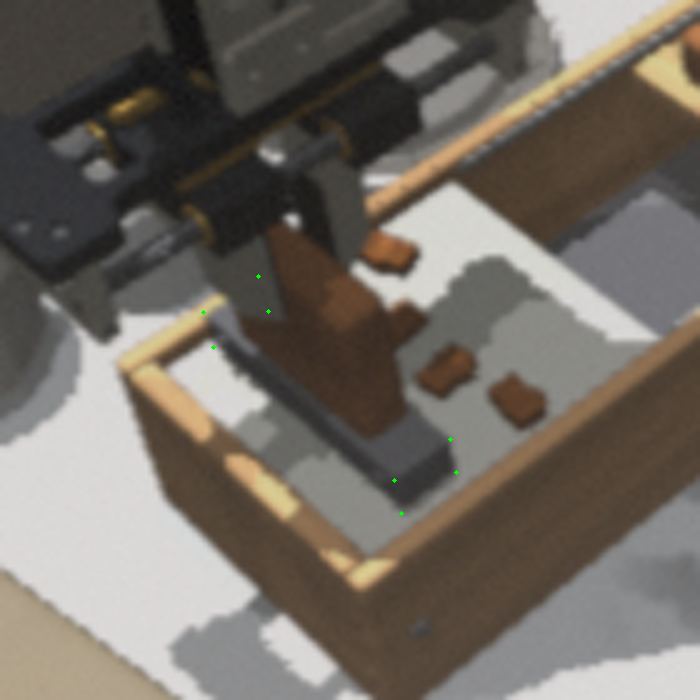

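```bash
python3 -m jog '{"delta_pos":[[0,0,-0.002],[0,0,-0.004],[0,0,-0.005],[0,0,-0.006],[0,0,-0.006]],"turn":[[0,0,0],[0,0,0],[0,0,0],[0,0,0],[0,0,0]],"grip":[10,10,10,10,10]}' 35
python3 -c "
from h import *
st()"
```

```text
t: 9.98
tcp_pos: [0.6429, 0.1456, 0.1132]
orientation: [-0.705, 0.706, -0.049, 0.048]
force: [0.2, -0.5, -2.4]
width: 0.0217
t 9.97 tcp [0.6429 0.1456 0.1132] y [-0.003 -0.002 -1.   ] z [ 0.137  0.991 -0.002] jawyaw 82.15 F [ 0.2 -0.5 -2.4] w 0.0217 q [ 0.42  0.83 -1.08  1.58  0.77  1.21  0.62]
```

```bash
python3 -m jog '{"delta_pos":[[-0.0005,-0.004,-0.0007],[-0.0014,-0.01,-0.0007],[-0.0023,-0.017,-0.0007],[-0.0032,-0.024,-0.0007],[-0.0043,-0.031,-0.0007],[-0.0052,-0.038,-0.0007],[-0.0062,-0.045,-0.0007],[-0.0072,-0.052,-0.0007],[-0.0083,-0.06,-0.0007],[-0.009,-0.065,-0.0007]],"turn":[[0,0,0],[0,0,0],[0,0,0],[0,0,0],[0,0,0],[0,0,0],[0,0,0],[0,0,0],[0,0,0],[0,0,0]],"grip":[10,10,10,10,10,10,10,10,10,10]}' 35
python3 - <<'E'
from h import *
s,M=st(); p=np.array(s['tcp_pos']); print('case frame',cf(p)*1000)
crop(ctrl.camera('scene')[:,:,::-1],'pics/s9c.png',150,320,140,280,4.5)
E
```

```text
t: 11.22
tcp_pos: [0.6344, 0.0802, 0.113]
orientation: [-0.705, 0.706, -0.049, 0.048]
force: [-0.1, -0.0, 2.6]
width: 0.0213
t 11.22 tcp [0.6344 0.0802 0.113 ] y [-0.002 -0.002 -1.   ] z [ 0.137  0.991 -0.002] jawyaw 82.13 F [-0.1 -0.   2.6] w 0.0213 q [ 0.54  0.81 -1.1   1.63  0.77  1.19  0.7 ]
case frame [[ 0.30522458 89.51020365]]
```

View pics/s9c.png

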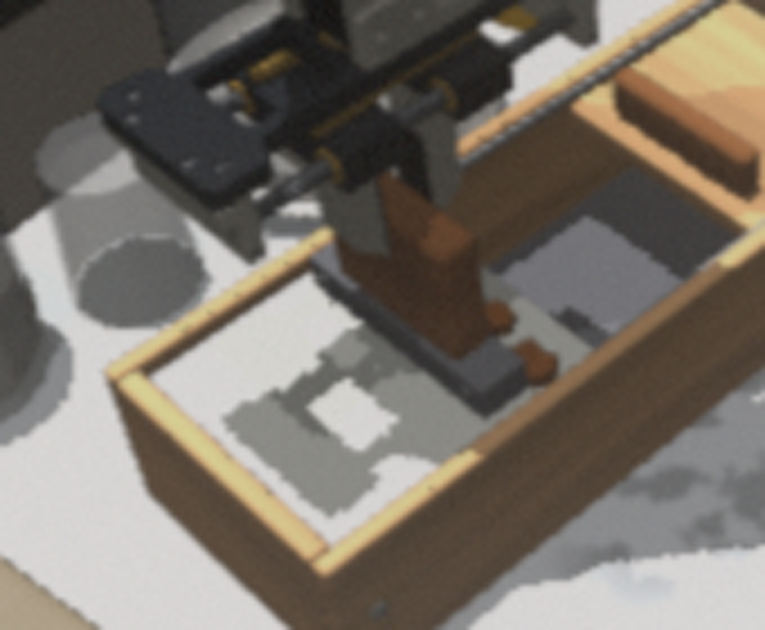

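```bash
python3 -m jog '{"delta_pos":[[-0.0005,-0.004,0],[-0.0014,-0.01,0],[-0.0023,-0.017,0],[-0.0032,-0.024,0],[-0.0043,-0.031,0],[-0.0052,-0.038,0],[-0.0062,-0.045,0],[-0.0072,-0.052,0],[-0.0083,-0.06,0],[-0.0087,-0.063,0]],"turn":[[0,0,0],[0,0,0],[0,0,0],[0,0,0],[0,0,0],[0,0,0],[0,0,0],[0,0,0],[0,0,0],[0,0,0]],"grip":[10,10,10,10,10,10,10,10,10,10]}' 35
python3 - <<'E'
from h import *
s,M=st(); p=np.array(s['tcp_pos']); print('case frame',cf(p)*1000)
crop(ctrl.camera('scene')[:,:,::-1],'pics/s10c.png',170,370,120,270,4)
E
```

```text
t: 12.52
tcp_pos: [0.6244, 0.0133, 0.1114]
orientation: [-0.703, 0.707, -0.051, 0.048]
force: [-0.4, 0.0, -3.5]
width: 0.0218
t 12.53 tcp [0.6244 0.0133 0.1114] y [-0.005 -0.006 -1.   ] z [ 0.139  0.99  -0.006] jawyaw 81.98 F [-0.4  0.  -3.5] w 0.0218 q [ 0.66  0.8  -1.11  1.67  0.77  1.18  0.79]
case frame [[-0.49467031 21.81099894]]
```

View pics/s10c.png

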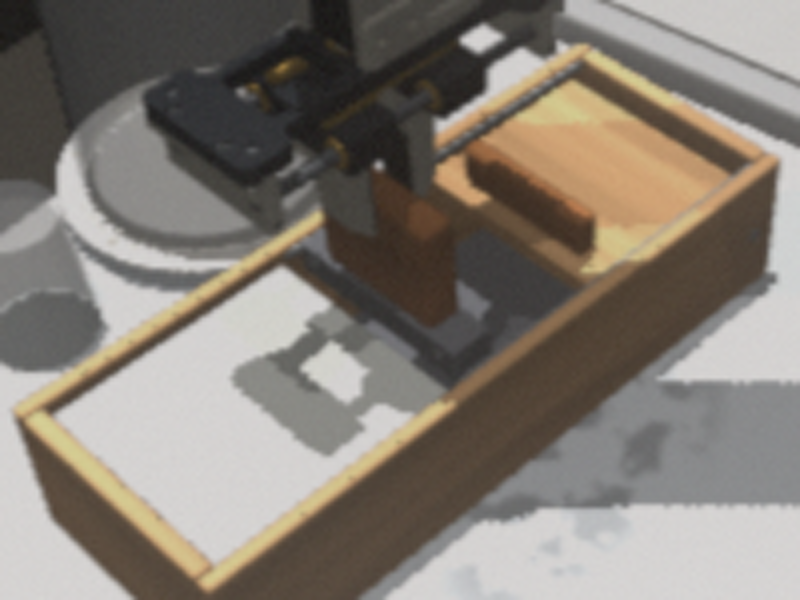

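```bash
python3 -m jog '{"delta_pos":[[0,0,0.01],[0,0,0.03],[0,0,0.05],[0,0,0.06],[-0.004,-0.03,0.062],[-0.008,-0.06,0.062],[-0.0125,-0.09,0.062],[-0.016,-0.117,0.062],[-0.0175,-0.13,0.062],[-0.0175,-0.13,0.062]],"turn":[[0,0,0],[0,0,0],[0,0,0],[0,0,0],[0,0,0],[0,0,0],[0,0,0],[0,0,0],[0,0,0],[0,0,0]],"grip":[10,10,10,10,10,10,10,10,10,10]}' 35
python3 - <<'E'
from h import *
s,M=st(); p=np.array(s['tcp_pos']); print('case frame',cf(p)*1000)
im=ctrl.camera('scene')[:,:,::-1]; cv2.imwrite('pics/scene11.png',im)
crop(im,'pics/s11c.png',170,370,120,270,4)
crop(ctrl.camera('top')[:,:,::-1],'pics/t11c.png',230,430,100,270,3.5)
E
```

```text
t: 13.82
tcp_pos: [0.6068, -0.1177, 0.1734]
orientation: [-0.703, 0.707, -0.052, 0.048]
force: [0.3, 1.0, -1.5]
width: 0.0216
t 13.82 tcp [ 0.6068 -0.1177  0.1734] y [-0.005 -0.006 -1.   ] z [ 0.142  0.99  -0.006] jawyaw 81.86 F [ 0.3  1.  -1.5] w 0.0216 q [ 0.92  0.73 -1.18  1.63  0.71  1.27  1.03]
case frame [[-2.30577408e-02 -1.10355943e+02]]
```

View pics/s11c.png

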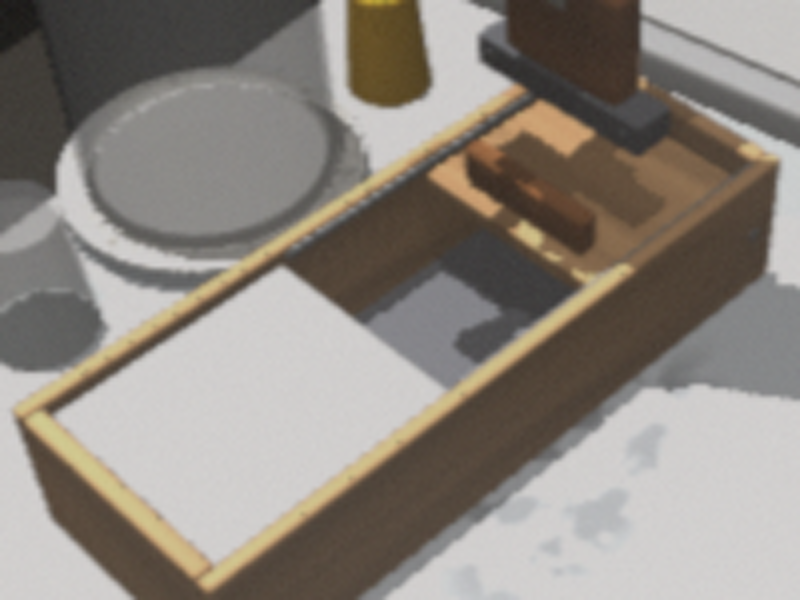

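View pics/t11c.png

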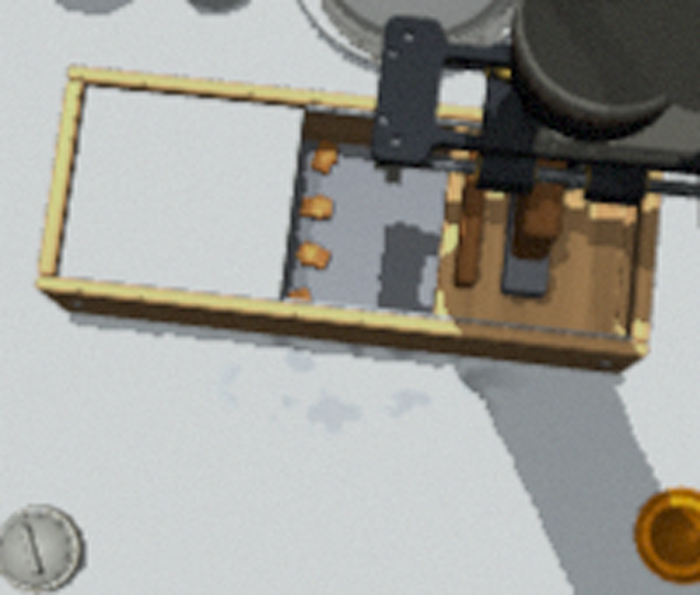

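```bash
python3 -m jog '{"delta_pos":[[0,0,-0.01],[0,0,-0.022],[0,0,-0.035],[0,0,-0.046],[0,0,-0.053],[0,0,-0.057],[0,0,-0.057]],"turn":[[0,0,0],[0,0,0],[0,0,0],[0,0,0],[0,0,0],[0,0,0],[0,0,0]],"grip":[10,10,10,10,10,10,10]}' 35
python3 - <<'E'
from h import *
s,M=st(); p=np.array(s['tcp_pos']); print('case frame',cf(p)*1000)
im=ctrl.camera('scene')[:,:,::-1]
crop(im,'pics/s12c.png',230,390,100,220,4.5)
E
```

```text
t: 14.8
tcp_pos: [0.6069, -0.1153, 0.1164]
orientation: [-0.704, 0.707, -0.051, 0.047]
force: [-0.7, -0.1, -1.9]
width: 0.0213
t 14.8 tcp [ 0.6069 -0.1153  0.1164] y [-0.005 -0.004 -1.   ] z [ 0.138  0.99  -0.005] jawyaw 82.04 F [-0.7 -0.1 -1.9] w 0.0213 q [ 0.89  0.79 -1.13  1.68  0.77  1.19  0.99]
case frame [[  -0.20956679 -107.9823602 ]]
```

View pics/s12c.png

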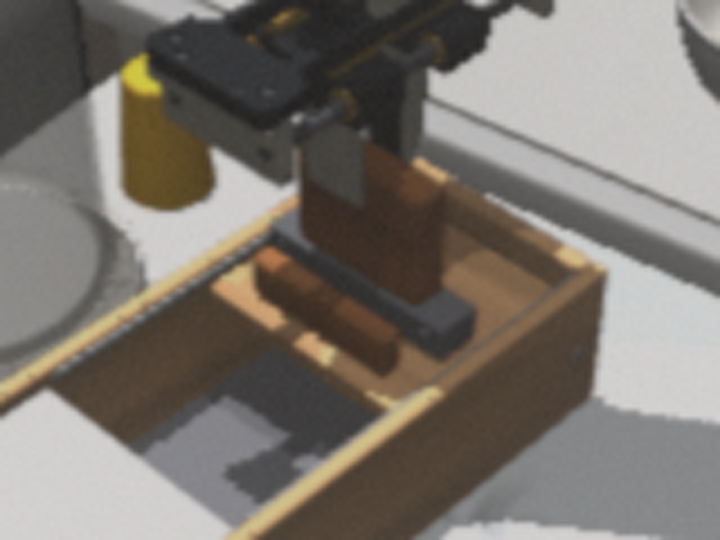

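```bash
python3 -m jog '{"delta_pos":[[0.0004,0.003,0],[0.001,0.007,0],[0.0015,0.011,0],[0.0023,0.017,0],[0.0032,0.023,0],[0.004,0.029,0],[0.0048,0.035,0],[0.0056,0.041,0],[0.0065,0.047,0],[0.007,0.051,0]],"turn":[[0,0,0],[0,0,0],[0,0,0],[0,0,0],[0,0,0],[0,0,0],[0,0,0],[0,0,0],[0,0,0],[0,0,0]],"grip":[10,10,10,10,10,10,10,10,10,10]}' 35
python3 - <<'E'
from h import *
s,M=st(); p=np.array(s['tcp_pos']); print('case frame',cf(p)*1000)
im=ctrl.camera('scene')[:,:,::-1]
crop(im,'pics/s13c.png',230,390,100,240,4.2)
E
```

```text
t: 16.1
tcp_pos: [0.6143, -0.0637, 0.1168]
orientation: [-0.704, 0.707, -0.05, 0.048]
force: [1.4, -2.2, -1.1]
width: 0.0218
t 16.1 tcp [ 0.6143 -0.0637  0.1168] y [-0.004 -0.004 -1.   ] z [ 0.138  0.99  -0.005] jawyaw 82.06 F [ 1.4 -2.2 -1.1] w 0.0218 q [ 0.81  0.79 -1.12  1.68  0.76  1.18  0.91]
case frame [[  0.06878728 -55.83178705]]
```

View pics/s13c.png

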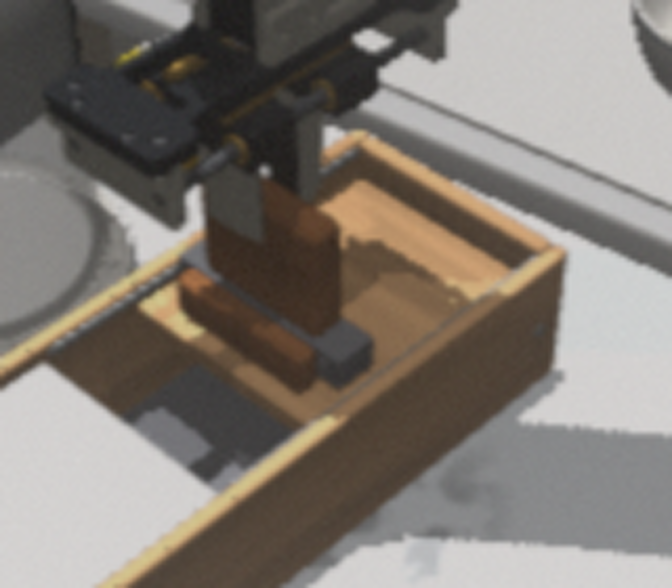

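```bash
python3 -m jog '{"delta_pos":[[0.0004,0.003,0],[0.0011,0.008,0],[0.0018,0.013,0],[0.0026,0.019,0],[0.0034,0.025,0],[0.0043,0.031,0],[0.005,0.037,0],[0.0057,0.042,0],[0.0062,0.045,0],[0.0064,0.047,0]],"turn":[[0,0,0],[0,0,0],[0,0,0],[0,0,0],[0,0,0],[0,0,0],[0,0,0],[0,0,0],[0,0,0],[0,0,0]],"grip":[10,10,10,10,10,10,10,10,10,10]}' 35
python3 - <<'E'
from h import *
s,M=st(); p=np.array(s['tcp_pos']); print('case frame',cf(p)*1000, 'Fy',np.dot(s['force'][:2],EY))
E
```

```text
t: 17.4
tcp_pos: [0.6207, -0.0157, 0.1169]
orientation: [-0.704, 0.707, -0.05, 0.047]
force: [0.7, -2.5, -2.3]
width: 0.0216
t 17.4 tcp [ 0.6207 -0.0157  0.1169] y [-0.004 -0.004 -1.   ] z [ 0.137  0.991 -0.004] jawyaw 82.12 F [ 0.7 -2.5 -2.3] w 0.0216 q [ 0.72  0.79 -1.12  1.67  0.76  1.19  0.84]
case frame [[-0.1731099  -7.40213088]] Fy -2.3380347666359436
```

Now small increments of 1–2 mm per row, with force checks.

```bash
python3 -m jog '{"delta_pos":[[0.0002,0.001,0],[0.0003,0.002,0],[0.0005,0.0035,0],[0.0007,0.005,0],[0.0009,0.0065,0],[0.001,0.0075,0]],"turn":[[0,0,0],[0,0,0],[0,0,0],[0,0,0],[0,0,0],[0,0,0]],"grip":[10,10,10,10,10,10]}' 35
python3 - <<'E'
from h import *
s,M=st(); p=np.array(s['tcp_pos']); print('case frame',cf(p)*1000, 'Fy',np.dot(s['force'][:2],EY))
im=ctrl.camera('scene')[:,:,::-1]
crop(im,'pics/s14c.png',200,360,120,250,4.5)
E
```

```text
t: 18.15
tcp_pos: [0.6218, -0.0081, 0.1169]
orientation: [-0.704, 0.707, -0.05, 0.047]
force: [0.2, -2.2, -1.6]
width: 0.0215
t 18.15 tcp [ 0.6218 -0.0081  0.1169] y [-0.004 -0.004 -1.   ] z [ 0.137  0.991 -0.004] jawyaw 82.12 F [ 0.2 -2.2 -1.6] w 0.0215 q [ 0.71  0.79 -1.12  1.67  0.76  1.19  0.83]
case frame [[-0.16868943  0.31830667]] Fy -2.1017009169315863
```

View pics/s14c.png

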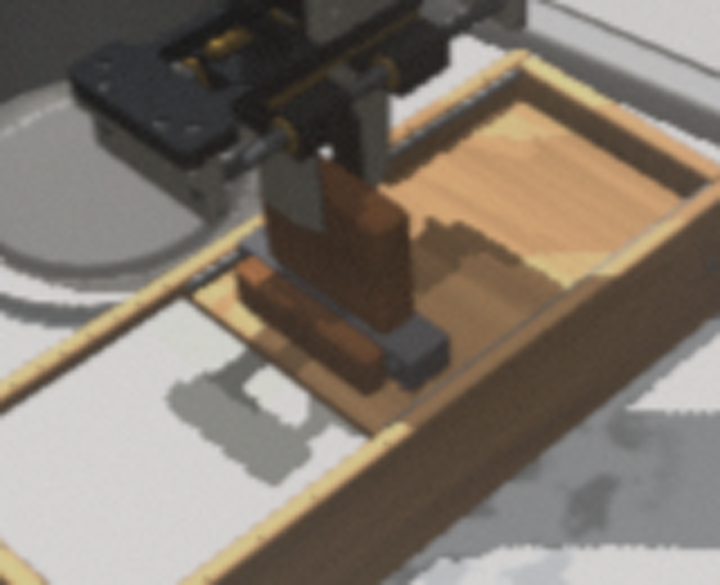

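A thin dark gap of about 2–3 mm is left. I'll keep creeping.

```bash
python3 -m jog '{"delta_pos":[[0.0001,0.0005,0],[0.0002,0.001,0],[0.0002,0.0015,0],[0.0003,0.002,0]],"turn":[[0,0,0],[0,0,0],[0,0,0],[0,0,0]],"grip":[10,10,10,10]}' 35
python3 - <<'E'
from h import *
s,M=st(); p=np.array(s['tcp_pos']); print('case frame',cf(p)*1000, 'Fy',np.dot(s['force'][:2],EY))
E
```

```text
t: 18.7
tcp_pos: [0.6221, -0.0059, 0.1169]
orientation: [-0.704, 0.707, -0.05, 0.047]
force: [0.6, -2.7, -1.8]
width: 0.0218
t 18.7 tcp [ 0.6221 -0.0059  0.1169] y [-0.004 -0.004 -1.   ] z [ 0.137  0.991 -0.004] jawyaw 82.12 F [ 0.6 -2.7 -1.8] w 0.0218 q [ 0.71  0.79 -1.12  1.67  0.76  1.19  0.83]
case frame [[-0.14119755  2.48358211]] Fy -2.5606809542059064
```

```bash
python3 -m jog '{"delta_pos":[[0.0001,0.0005,0],[0.0001,0.001,0],[0.0002,0.0015,0]],"turn":[[0,0,0],[0,0,0],[0,0,0]],"grip":[10,10,10]}' 35
python3 - <<'E'
from h import *
s,M=st(); p=np.array(s['tcp_pos']); print('case frame',cf(p)*1000, 'Fy',np.dot(s['force'][:2],EY))
im=ctrl.camera('scene')[:,:,::-1]
crop(im,'pics/s15c.png',200,360,120,250,4.5)
E
```

```text
t: 19.08
tcp_pos: [0.6222, -0.0047, 0.1169]
orientation: [-0.704, 0.707, -0.05, 0.047]
force: [-0.2, -3.1, -1.5]
width: 0.0217
t 19.07 tcp [ 0.6222 -0.0047  0.1169] y [-0.004 -0.004 -1.   ] z [ 0.137  0.991 -0.005] jawyaw 82.12 F [-0.2 -3.1 -1.5] w 0.0217 q [ 0.7   0.79 -1.12  1.67  0.76  1.19  0.82]
case frame [[-0.19917087  3.7319441 ]] Fy -3.07454853588773
```

View pics/s15c.png

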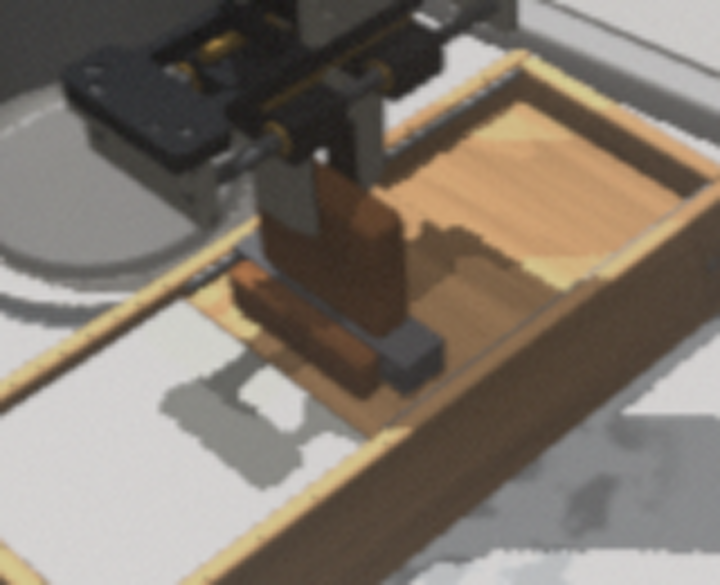

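Nearly shut. I'll creep on until the force rises clearly.

```bash
python3 -m jog '{"delta_pos":[[0.0001,0.0005,0],[0.0001,0.001,0],[0.0002,0.001,0]],"turn":[[0,0,0],[0,0,0],[0,0,0]],"grip":[10,10,10]}' 35
python3 - <<'E'
from h import *
s,M=st(); p=np.array(s['tcp_pos']); print('case frame',cf(p)*1000, 'Fy',np.dot(s['force'][:2],EY))
E
```

```text
t: 19.5
tcp_pos: [0.6222, -0.0046, 0.1169]
orientation: [-0.703, 0.707, -0.05, 0.047]
force: [-1.2, -5.2, -0.7]
width: 0.022
t 19.5 tcp [ 0.6222 -0.0046  0.1169] y [-0.005 -0.005 -1.   ] z [ 0.138  0.99  -0.006] jawyaw 82.07 F [-1.2 -5.2 -0.7] w 0.022 q [ 0.7   0.79 -1.12  1.67  0.76  1.19  0.82]
case frame [[-0.17836306  3.8481216 ]] Fy -5.35390465384271
```

```bash
python3 -m jog '{"delta_pos":[[0.0002,0.0015,0],[0.0002,0.002,0],[0.0002,0.002,0]],"turn":[[0,0,0],[0,0,0],[0,0,0]],"grip":[10,10,10]}' 35
python3 - <<'E'
from h import *
s,M=st(); p=np.array(s['tcp_pos']); print('case frame',cf(p)*1000, 'Fy',np.dot(s['force'][:2],EY))
E
```

```text
t: 19.88
tcp_pos: [0.6223, -0.0044, 0.1169]
orientation: [-0.702, 0.708, -0.051, 0.048]
force: [-1.1, -7.1, -0.3]
width: 0.0218
t 19.88 tcp [ 0.6223 -0.0044  0.1169] y [-0.005 -0.008 -1.   ] z [ 0.139  0.99  -0.009] jawyaw 82.01 F [-1.1 -7.1 -0.3] w 0.0218 q [ 0.7   0.79 -1.12  1.67  0.76  1.19  0.82]
case frame [[-0.17377965  4.01604666]] Fy -7.1975142881140615
```

```bash
python3 -m jog '{"delta_pos":[[-0.0004,-0.003,0],[-0.0011,-0.008,0.001],[-0.002,-0.014,0.005],[-0.002,-0.015,0.02],[-0.002,-0.015,0.04],[-0.002,-0.015,0.055],[-0.002,-0.015,0.06],[-0.002,-0.015,0.06]],"turn":[[0,0,0],[0,0,0],[0,0,0],[0,0,0],[0,0,0],[0,0,0],[0,0,0],[0,0,0]],"grip":[10,10,10,10,10,10,10,10]}' 35
python3 - <<'E'
from h import *
s,M=st(); p=np.array(s['tcp_pos']); print('case frame',cf(p)*1000)
crop(ctrl.camera('scene')[:,:,::-1],'pics/s16c.png',170,370,120,270,4)
E
```

```text
t: 20.88
tcp_pos: [0.6204, -0.0193, 0.1774]
orientation: [-0.702, 0.708, -0.051, 0.048]
force: [-0.4, -0.2, -2.9]
width: 0.0218
t 20.88 tcp [ 0.6204 -0.0193  0.1774] y [-0.005 -0.008 -1.   ] z [ 0.139  0.99  -0.009] jawyaw 82.01 F [-0.4 -0.2 -2.9] w 0.0218 q [ 0.75  0.73 -1.17  1.62  0.7   1.28  0.88]
case frame [[  0.02027211 -11.03011561]]
```

View pics/s16c.png

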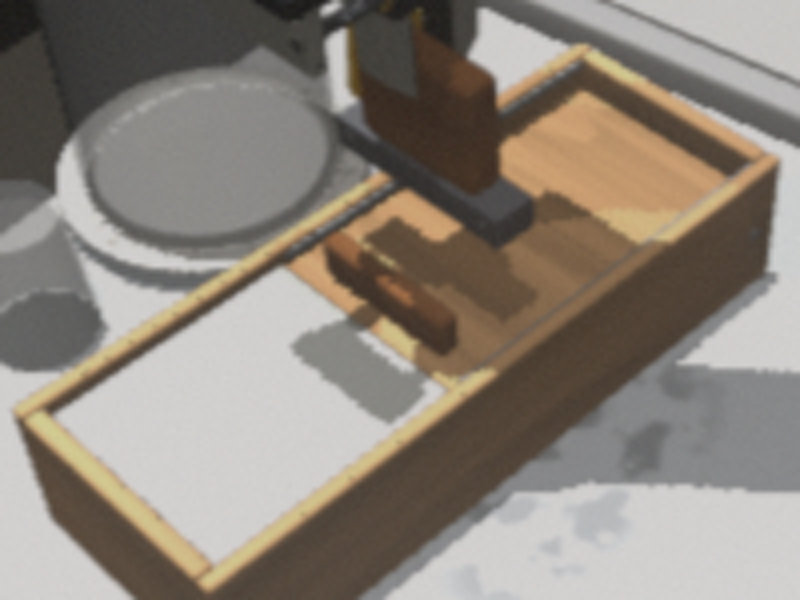

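```bash
python3 -m jog '{"delta_pos":[[-0.01,0,0],[-0.03,0.002,0],[-0.055,0.004,0],[-0.08,0.006,0],[-0.105,0.008,0],[-0.13,0.01,0],[-0.155,0.012,0],[-0.175,0.012,0],[-0.189,0.012,0],[-0.189,0.012,0]],"turn":[[0,0,-5],[0,0,-14],[0,0,-24],[0,0,-34],[0,0,-44],[0,0,-54],[0,0,-64],[0,0,-74],[0,0,-81],[0,0,-83]],"grip":[10,10,10,10,10,10,10,10,10,10]}' 35
python3 -m jog '{"delta_pos":[[0,0,-0.02],[0,0,-0.05],[0,0,-0.08],[0,0,-0.1],[0,0,-0.11],[0,0,-0.11]],"turn":[[0,0,0],[0,0,0],[0,0,0],[0,0,0],[0,0,0],[0,0,0]],"grip":[10,10,10,10,10,10]}' 35
python3 -c "
from h import *
s,M=st()
crop(ctrl.camera('scene')[:,:,::-1],'pics/s17c.png',270,450,120,280,3.5)
print(Ro.align_vectors([[0,0,-1]],[M[:,1]])[0].as_rotvec(degrees=True))"
```

```text
t: 22.18
tcp_pos: [0.4298, -0.0079, 0.1764]
orientation: [0.494, -0.497, 0.508, -0.501]
force: [0.1, -0.2, -1.4]
width: 0.0218
t: 22.92
tcp_pos: [0.4298, -0.0075, 0.066]
orientation: [0.494, -0.498, 0.508, -0.5]
force: [-0.1, 0.3, -2.3]
width: 0.0218
t 22.93 tcp [ 0.4298 -0.0075  0.066 ] y [-0.011  0.004 -1.   ] z [ 1.    -0.017 -0.011] jawyaw -0.97 F [-0.1  0.3 -2.3] w 0.0218 q [ 0.75  0.43 -0.93  2.16  0.49  0.78 -0.51]
[-0.21716219 -0.64105904  0.        ]
```

View pics/s17c.png

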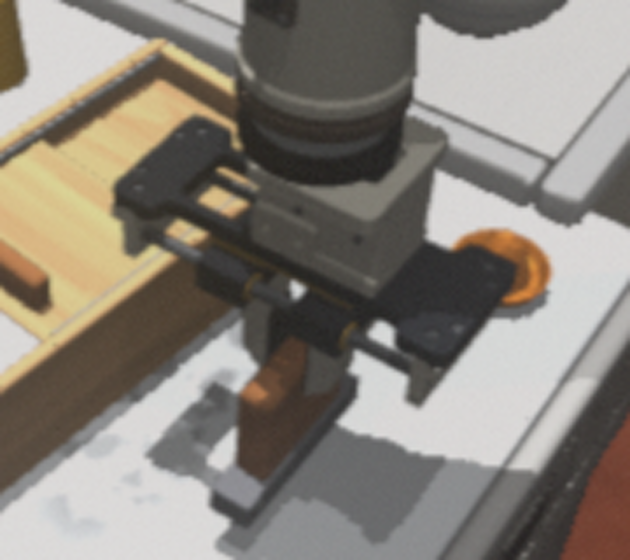

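```bash
python3 -m jog '{"delta_pos":[[0,0,-0.01],[0,0,-0.02],[0,0,-0.027],[0,0,-0.031],[0,0,-0.0325],[0,0,-0.0335],[0,0,-0.0335]],"turn":[[-0.2,-0.6,0],[-0.2,-0.6,0],[-0.2,-0.6,0],[-0.2,-0.6,0],[-0.2,-0.6,0],[-0.2,-0.6,0],[-0.2,-0.6,0]],"grip":[10,10,10,10,10,10,10]}' 35
python3 -c "
from h import *
st()"
```

```text
t: 23.85
tcp_pos: [0.4304, -0.0075, 0.0331]
orientation: [-0.496, 0.496, -0.504, 0.504]
force: [0.3, 0.3, -2.4]
width: 0.0222
t 23.85 tcp [ 0.4304 -0.0075  0.0331] y [ 0.001 -0.    -1.   ] z [ 1.    -0.017  0.001] jawyaw -0.98 F [ 0.3  0.3 -2.4] w 0.0222 q [ 0.69  0.48 -0.86  2.19  0.57  0.71 -0.58]
```

```bash
python3 -m jog '{"delta_pos":[[0,0,-0.0005],[0,0,-0.001],[0,0,-0.001]],"turn":[[0,0,0],[0,0,0],[0,0,0]],"grip":[10,10,10]}' 35
python3 -c "
from h import *
st()"
```

```text
t: 24.22
tcp_pos: [0.4307, -0.0076, 0.0328]
orientation: [-0.496, 0.496, -0.504, 0.505]
force: [-1.9, 0.1, 8.2]
width: 0.0217
t 24.23 tcp [ 0.4307 -0.0076  0.0328] y [ 0.001 -0.001 -1.   ] z [ 1.    -0.017  0.001] jawyaw -0.99 F [-1.9  0.1  8.2] w 0.0217 q [ 0.69  0.48 -0.86  2.19  0.57  0.7  -0.59]
```

Firmly on the worktop (force +8 N, TCP at .0328 as at pick-up). Release.

```bash
python3 -m jog '{"delta_pos":[[0,0,0.0005],[0,0,0.0005],[0,0,0.0005],[0,0,0.0005],[0,0,0.0005],[0,0,0.0005],[0,0,0.0005]],"turn":[[0,0,0],[0,0,0],[0,0,0],[0,0,0],[0,0,0],[0,0,0],[0,0,0]],"grip":[35,60,60,60,60,60,60]}' 10
python3 -c "
from h import *
st()"
```

```text
t: 25.1
tcp_pos: [0.4307, -0.0076, 0.0333]
orientation: [-0.496, 0.496, -0.504, 0.505]
force: [-0.3, 0.9, 0.8]
width: 0.0551
t 25.1 tcp [ 0.4307 -0.0076  0.0333] y [ 0.001 -0.001 -1.   ] z [ 1.    -0.017  0.001] jawyaw -0.99 F [-0.3  0.9  0.8] w 0.0551 q [ 0.69  0.48 -0.86  2.19  0.57  0.71 -0.59]
```

```bash
python3 -m jog '{"delta_pos":[[0,0,0.01],[0,0,0.03],[0,0,0.06],[0,0,0.1],[0,0,0.14],[0,0,0.17],[0,-0.03,0.18],[0,-0.07,0.18],[0,-0.1,0.18],[0,-0.1,0.18]],"turn":[[0,0,0],[0,0,0],[0,0,0],[0,0,0],[0,0,0],[0,0,0],[0,0,-2],[0,0,-7],[0,0,-13],[0,0,-13]],"grip":[60,60,60,60,60,60,60,60,60,60]}' 10
python3 -m jog '{"delta_pos":[[0,-0.02,0],[0,-0.06,0],[0,-0.1,0],[0,-0.14,0],[0,-0.17,0],[0,-0.19,0],[0,-0.2,0],[0,-0.2,0]],"turn":[[0,0,-3],[0,0,-8],[0,0,-13],[0,0,-17],[0,0,-20],[0,0,-22],[0,0,-22],[0,0,-22]],"grip":[60,60,60,60,60,60,60,60]}' 10
python3 - <<'E'
from h import *
st()
for n in('scene','top'):
    im=ctrl.camera(n)[:,:,::-1]; cv2.imwrite(f'pics/{n}_end.png',im)
E
```

```text
t: 26.35
tcp_pos: [0.4304, -0.1098, 0.2136]
orientation: [-0.434, 0.434, -0.558, 0.559]
force: [-0.2, 0.9, -0.3]
width: 0.0552
t: 27.35
tcp_pos: [0.4306, -0.3094, 0.2136]
orientation: [-0.32, 0.32, -0.63, 0.631]
force: [0.2, 0.2, 0.1]
width: 0.0556
t 27.35 tcp [ 0.4306 -0.3094  0.2136] y [ 0.    -0.001 -1.   ] z [ 0.807 -0.591  0.001] jawyaw -36.2 F [0.2 0.2 0.1] w 0.0556 q [ 1.25  0.33 -0.83  1.82  0.27  1.11 -0.3 ]
```

View pics/scene_end.png

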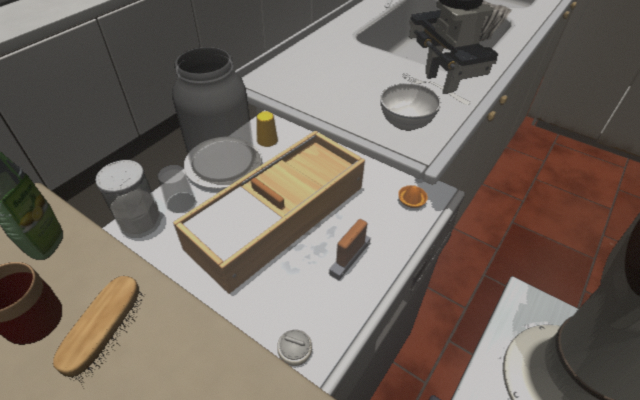

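View pics/top_end.png

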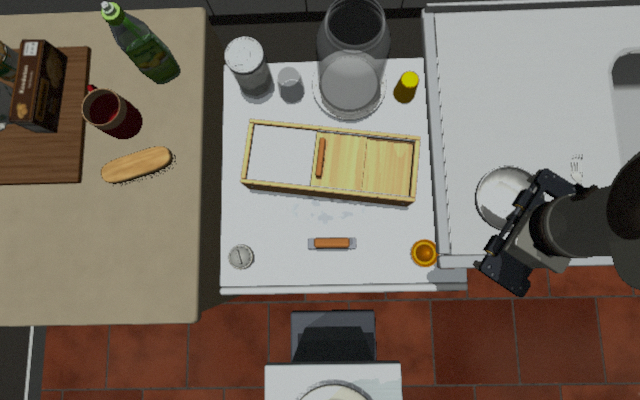

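```bash
python3 - <<'E'
from h import *
im=cv2.imread('pics/top_end.png'); hsv=cv2.cvtColor(im,cv2.COLOR_BGR2HSV)
m=cv2.inRange(hsv,(5,120,60),(18,255,255)); n,l,s,c=cv2.connectedComponentsWithStats(m)
for i in range(1,n):
    u,v=c[i]
    if 235<u<430 and 115<v<275 and s[i][4]>15: print(c[i].round(1),s[i][4],cf(px2w('top',c[i],.10)).round(4))
a=cv2.imread('pics/top0.png').astype(int)
for nm,(x0,x1,y0,y1) in dict(timer=(222,260,238,275),squeezer=(405,440,235,270)).items(): print(nm,abs(a-im)[y0:y1,x0:x1].mean())
crop(im,'pics/tend.png',235,425,110,265,4)
E
```

```text
[320.5 157.5] 267 [[-0.003   0.0217]]
[392.1 140.7] 83 [[ 0.0534 -0.1354]]
[331.5 242.7] 323 [[-0.1909 -0.0245]]
[428.  242.7] 41 [[-0.1668 -0.2327]]
[423.8 252.6] 208 [[-0.1893 -0.2253]]
timer 4.52868658131816
squeezer 5.26530612244898
```

View pics/tend.png

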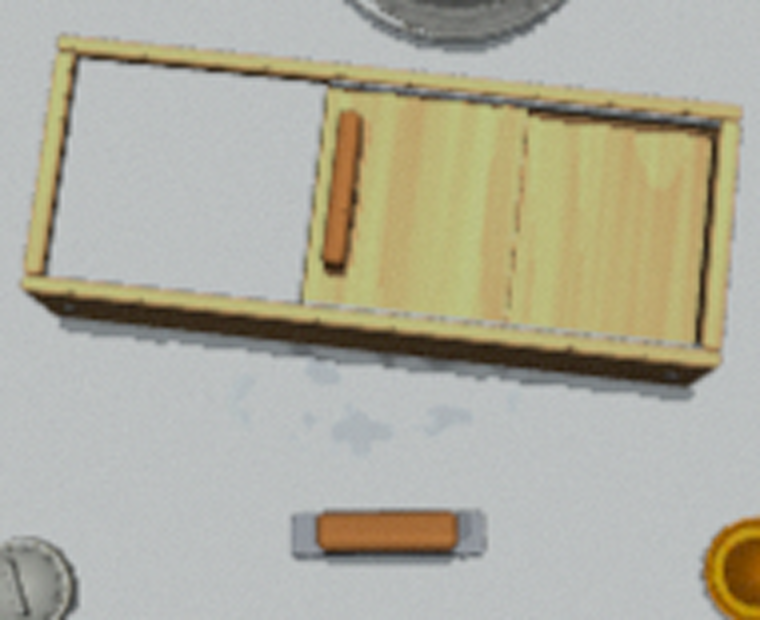

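```bash
python3 -c "
from rig import ctrl
print(ctrl.sign_off())"
```

```text
the job is handed in; nothing more can be done
None
```

The job is done and handed in at about 27.5 s of the 66 s allowed. I held the scraper by its grip and swept all four chips off the board in one pass. I then pushed the hatch shut with the scraper against its pull and stood the scraper back where it came from, in front of the case.

**What my last checks showed**
- **Chips:** before I shut the hatch, the top view showed all four lying on the floor of the case. The board was clear, and the fingers stayed well above the chips.
- **Hatch:** it stopped moving as the push rose from about 3 N to 7 N, and no gap shows. The pull's middle measured at case y 0.0217 against 0.023 if shut. My reading of the board edge was off by the same 1 mm (0.039 against 0.040), so I take it as shut.
- **Scraper:** it stands upright at about (0.431, -0.008). When I let go, the tool was at the same height as at pick-up.
- **Timer and squeezer:** neither appears to have moved in the before and after pictures.

**What disagreed:** in the scene camera the open fingertips looked about 30 mm higher than the reported tool position. I did not find out why. I chose a grasp height that was safe either way, and the grip held throughout.

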